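Snap the clip-on cover onto the brush washer

TASK

Close the brush washer: pick up its metal cover by the black handle, set it on the steel tank in the wooden block with its two clip arms over the tank's two short sides, and press it straight down until both clips have snapped under the rim and the cover lies flush. Press firmly but do not force it (the cover bends above 30 N), leave the jar, the open tin and the ink bottle standing where they are, and let go.

Things in the scene. Friction and masses are not known exactly. Their poses are not given: they have to be found in the camera images.
- cover: Loose sheet-metal cover, about 0.18 kg, lying upright on its skirt. Origin: centre of the deck's underside; z up, y along its long side, from clip to clip. Deck 94 (x) x 114 (y) x 4 mm, top at z = +4 mm. The skirt below, 77.6 x 97.6 mm, reaches to z = -33 mm; its lowest 5 mm are bevelled inwards by 2 mm. Length over the clip arms 121 mm. Fits either way round.
- handle (a point): Centre of the cover's black bar handle, 25 mm above the cover's origin, same axes. The bar is 14 mm thick in x, 64 mm long in y and 14 mm high (18 to 32 mm above the origin), on two 8 mm posts; free deck beside it.
- end_a (a point): Point on the deck's underside at its +y end (57 mm from the cover's origin), same axes. Here hangs clip a, a steel arm 20 mm wide in x that reaches 25 mm below the origin, with an inward catch on a sloped lead-in.
- end_b (a point): The same at the -y end, with clip b.
- clip_a (a joint): Outward swing of the sprung clip arm at the cover's +y end (rad): 0 = closed by its spring against its stop, about 0.25 = pushed out by the rim while it slides over it; it swings back near 0 when it has snapped under the rim.
- clip_b (a joint): The same at the -y end.
- holder: Wooden block 130 (x) x 150 (y) x 30 mm, fixed on two flat laths (13 mm) on the table; origin: centre of its underside; z up, y along its long side. A steel tank is wedged in it, centred, long side along y: walls 84 x 104 mm outside, mouth 80 x 100 mm, open and empty; round its top a rim 94 x 114 mm, 14 mm high, with a ledge 5 mm wide below.
- tank_axis (a point): On the tank's centre line, 70 mm above the block's underside; axes of the block. The rim's top (where the deck seats) lies 0 to 16 mm above this point, different each time and not read out: feel for it. The clips meet the rim about 23 mm above the seat, push back most (7 to 13 N in all) about 18 mm above it, then slide easily, snap in 1 to 4 mm above it, and the deck stops hard on its thin gasket.
- jar: an empty screw-top glass jar, 62 mm wide, 86 mm tall, standing; origin: centre of its underside. Must stay upright and in its place.
- open_tin: an open stained paint tin, 74 mm wide, 100 mm tall, standing; origin: centre of its underside. Must stay upright and in its place.
- ink: a small dark ink bottle, 35 mm wide, 81 mm tall, standing; origin: centre of its underside. Must stay upright and in its place.

How it is judged:
By the outcome, as a careful person would: the job done as asked, in the order asked, and still so for the second after the job is handed in, with the robot touching nothing.
It also fails if it takes over 51 s, if anything falls off the work surface, if the arm or the gripper's body presses on something with over 40 N, if the wrist force passes 120 N, or if a joint passes its speed limit or range.

ROBOT

A 6-joint arm with a two-finger parallel gripper is mounted at the origin on a cart in front of the work surface, level with it; the furniture and walls round the work are solid. World frame = base frame: x ahead of the robot, y to its left, z up, the work surface at z = 0. Lengths are in m, angles in rad, forces in N, time in s.
With the tool pointing down it reaches from about 0.225 to 0.875 m from the base axis. Payload 3.4 kg.
Tool frame: the origin (TCP) lies at the very end of the fingers, on their centre line; the grasp point (between the pads) lies 19 mm behind it; z points along the fingers, y is the direction in which the jaws open and shut (so a half turn about z gives the same grasp; the last joint's range is limited). The gripper opens to 85 mm and grips with 20 to 120 N. Pads are 22 mm wide; open, the fingers measure 114 mm over their backs; the gripper's body (76 mm by 85 mm) begins 54 mm behind the grasp point. The pads swing forward as they close: fully open they stand 13 mm farther back than shut.
Start: joints at [-1.227, 0.276, 1.505, -0, 1.361, -0.121], TCP at [0.258, -0.514, 0.231] pointing down, gripper open.
Joint ranges: [-2.89, 2.89], [-0.75, 2.08], [0.22, 2.7], [-1.18, 4.32], [0.11, 2.71], [-2.7, 2.7]. Speed limits (rad/s): [2.57, 2.57, 3.14, 3.14, 3.14, 3.14].

INTERFACE

Orientations are given as a unit quaternion [w, x, y, z].
In Python, from rig import telemetry, imaging, manip, finder gives the robot as it stands.
- The arm moves only by the tool arm_command, never from a script. Its argument "steps" is a list of rows, each a list of 3 entries, a list of its own where there are three numbers: the turn, a rotation vector about the world's x, y, z in rad, then the shift along the world's x, y, z in mm, then the closure in counts, from 0 (fully open) to 255 (shut). In form: [[[rx, ry, rz], [dx, dy, dz], grip], ...]. A call has 1 to 20 rows; each row shifts and turns the commanded pose from where the row before left it; what a row does not reach is not made up. A row lasts 1/8 s, in which the tool goes at most 62.5 mm and 10.7 degrees, less where a joint would pass 70% of its speed; a pose out of reach is approached as far as the arm can. A call is refused whole if a number of a shift passes 62.5 or a number of a turn 0.188, either way. A call with a gripper value outside its range is refused whole. The fingers move at their own pace and stop on an object; "newtons" is the grip in N (left out, the last holds). Time passes only in rows, so rows that do not move let the fingers close. It gives the time, the measured TCP pose, the force and the opening at its end, in the units of the state.
- telemetry.get_state(): the state, without advancing time (a new reading comes with each control period).
- imaging.get_image(name): name is "scene" or "top" or "wrist"; returns the picture (480x640x3 uint8, blue, green, red); there is no depth.
- imaging.camera_params(name): a dict with "intrinsics" (3x3 intrinsics, pixels), "D" ([k1, k2, p1, p2, k3] as OpenCV has them; the pictures are not rectified), "R" (3x3) and "t" (3): a world point X has camera coordinates R X + t. Camera axes: x right, y down, z forward; pixel columns grow to the right and rows downward; lengths in m; the calibration is good to about 2 mm. A picture is of the moment at which its call begins: read the wrist's pose just before it. camera_params takes no time and is no camera call; for the wrist camera it gives the pose at the moment of the call.
- manip.sign_off(): hands the job in, once; it reports no verdict.
Trained networks look in the newest picture that a camera, given by its name, has taken for a name from the list of things; names that differ only in an ending like _2 or _b are one class to them, and where a whole thing is asked for, a point or a joint stands for the part that bears it (a point fixed in the world has none). Each returns a list of dicts, best first, with "score" (0 to 1); they miss things now and then, are a little off and sometimes report something else, mostly with a low value. They report only what shows in the picture. A call takes as long as a camera call.
- finder.cut_out(camera, thing): "pixels" (480x640 bool, what is visible of it) and "extent" ([left, top, width, height] in pixels, round what is visible of it).
The state is a dict: "clock": time; "qpos": joint angles; "qd": joint speeds; "effort": joint torques, N m; "position": TCP position; "ee_rot": TCP orientation; "contact_force": force on the tool from outside, world axes, zero at the start; "moment": the same for the moment, N m; "width": finger opening in m.
Only numpy, scipy, OpenCV 4.12 (cv2) and the standard library are available. Lean on these libraries where they do the work, as an engineer would, in place of code of your own. Each camera call takes 0.05 s, during which the arm holds its last target.

## Working session

There is one attempt and no reset: what is moved stays moved. The work goes in short steps, Python scripts to look and compute and a tool call to move; the robot and the scene stay as the last step left them, time stands still between calls to the robot, and variables do not carry over. Pictures are saved under pics/ and viewed, and the job is handed in when it is done.

Besides the shell and the picture viewer there is one more tool, called after ">>>" by a JSON object that holds its "name" and its "arguments". arm_command: Moves the arm, as the interface text tells. Its arguments: {"type":"object","properties":{"steps":{"type":"array"},"newtons":{"type":"number"}},"required":["steps"]}

```bash
ls; mkdir -p pics; python3 - <<'E'
from rig import telemetry, imaging, manip, finder
import cv2, numpy as np
np.set_printoptions(precision=4,suppress=True)
print(telemetry.get_state())
for n in ["scene","top","wrist"]:
    p=imaging.camera_params(n); im=imaging.get_image(n); cv2.imwrite(f"pics/{n}0.png",im)
    print(n,p)
    for th in ["cover","handle","holder","jar","open_tin","ink"]:
        try:
            r=finder.cut_out(n,th)
            print(n,th,[(round(d["score"],2),d["extent"]) for d in r[:3]])
        except Exception as e: print(th,e)
print(telemetry.get_state()["clock"])
E
```

```text
pics
{'clock': 0.0, 'qpos': array([-1.227 ,  0.2766,  1.5061,  0.    ,  1.3607, -0.121 ]), 'qd': array([ 0.0013,  0.0003,  0.0002,  0.0006,  0.001 , -0.0009]), 'effort': array([ -0.0004, -41.6787, -24.5805,  -0.0003,   0.0111,   0.    ]), 'position': array([ 0.2576, -0.5135,  0.2305]), 'ee_rot': array([-0.0009,  0.9731,  0.2303, -0.0001]), 'contact_force': array([-0.2318,  0.6672,  0.683 ]), 'moment': array([-0.071 ,  0.0343, -0.0109]), 'width': 0.08518711610216581}
scene {'intrinsics': array([[611.3023,   0.    , 318.318 ],
       [  0.    , 611.3023, 242.1058],
       [  0.    ,   0.    ,   1.    ]]), 'D': array([0.0309, 0.    , 0.    , 0.    , 0.    ]), 'R': array([[ 0.888 , -0.4592, -0.0264],
       [-0.2326, -0.3989, -0.887 ],
       [ 0.3967,  0.7937, -0.4611]]), 't': array([-0.5156,  0.2125,  1.1977])}
scene cover [(0.49, [220.1, 246.3, 14.1, 21.4])]
scene handle [(0.46, [225.1, 247.4, 9.9, 21.8])]
scene holder [(0.61, [323.0, 279.0, 74.6, 74.6])]
scene jar [(0.59, [322.7, 344.2, 33.8, 56.2])]
scene open_tin []
scene ink [(0.71, [444.1, 277.5, 18.4, 39.9])]
top {'intrinsics': 
[... 468 characters left out ...]
51.9]), (0.28, [259.1, 273.4, 42.1, 40.2])]
top jar [(0.92, [436.7, 290.3, 21.8, 19.1]), (0.65, [257.9, 277.9, 42.9, 30.6])]
top open_tin [(0.92, [178.2, 217.9, 33.1, 33.8]), (0.6, [434.8, 288.7, 23.2, 22.0])]
top ink [(0.58, [402.2, 191.2, 11.8, 13.5])]
wrist {'intrinsics': array([[411.8162,   0.    , 319.916 ],
       [  0.    , 411.8162, 236.0921],
       [  0.    ,   0.    ,   1.    ]]), 'D': array([0.0043, 0.    , 0.    , 0.    , 0.    ]), 'R': array([[ 0.4477, -0.8942,  0.    ],
       [-0.8638, -0.4325,  0.2587],
       [-0.2313, -0.1158, -0.966 ]]), 't': array([-0.5738, -0.0335,  0.3784])}
wrist cover []
wrist handle []
wrist holder []
wrist jar []
wrist open_tin []
wrist ink []
1.05
```

View pics/scene0.png

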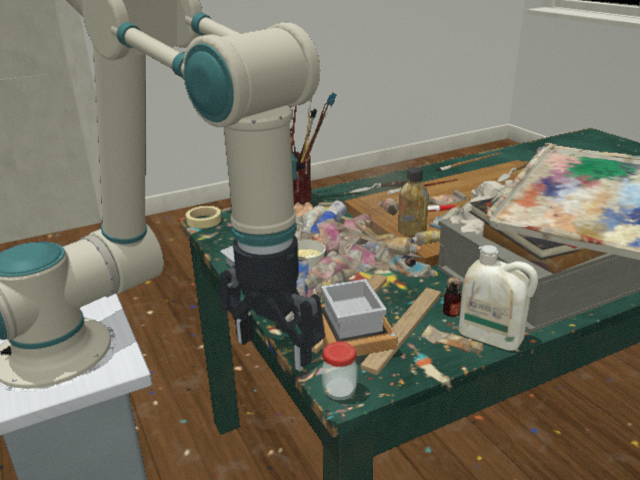

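View pics/top0.png

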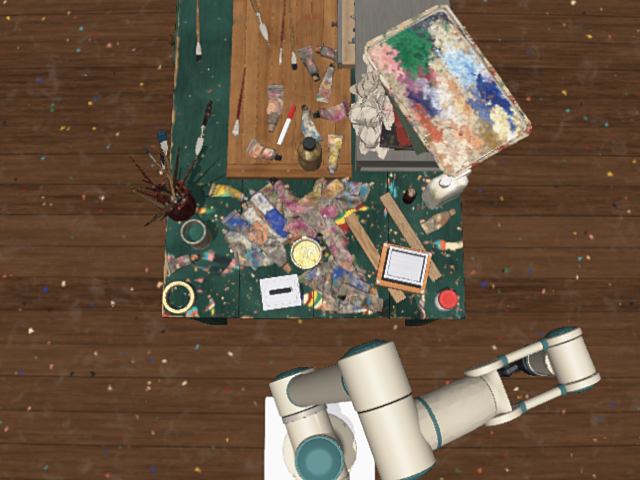

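```bash
python3 - <<'E'
import cv2
im=cv2.imread("pics/top0.png")
cv2.imwrite("pics/top0c.png",cv2.resize(im[170:330,230:470],None,fx=3.3,fy=3.3,interpolation=cv2.INTER_CUBIC))
im=cv2.imread("pics/scene0.png")
cv2.imwrite("pics/scene0c.png",cv2.resize(im[220:410,180:430],None,fx=3,fy=3,interpolation=cv2.INTER_CUBIC))
E
```

```text
(no output)
```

View pics/top0c.png

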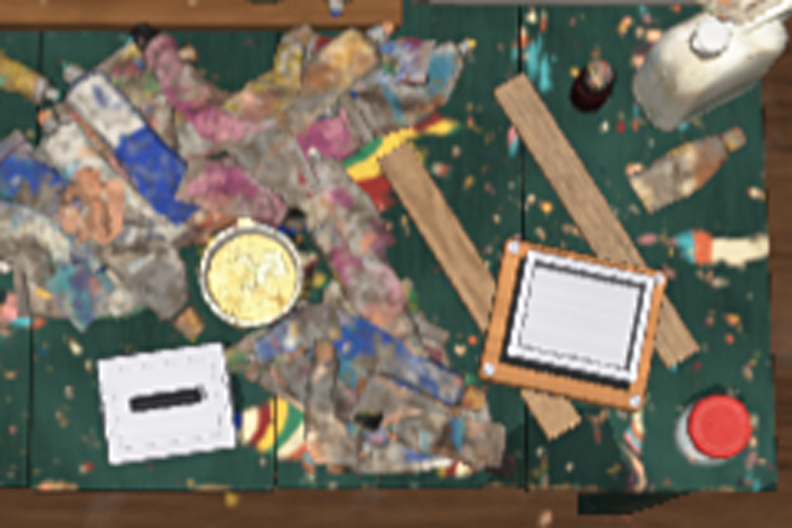

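View pics/scene0c.png

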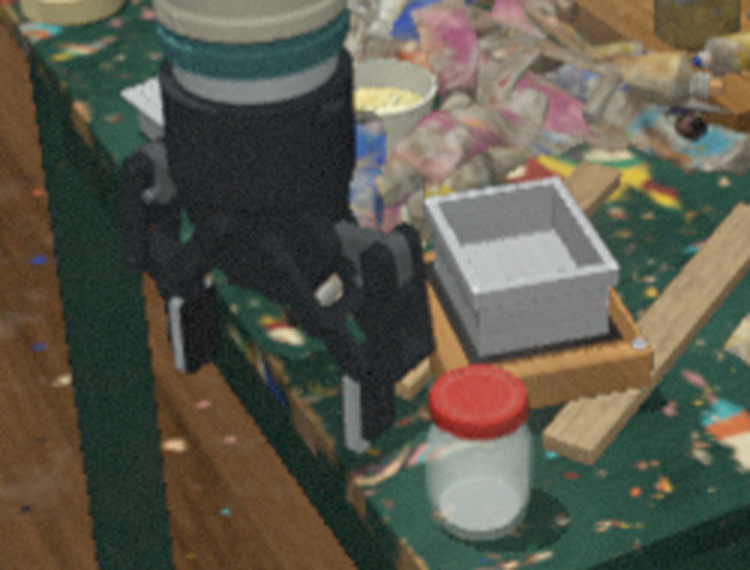

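```bash
cat > h.py <<'E'
import cv2, numpy as np
np.set_printoptions(precision=4,suppress=True)
def bp(p,uv,z):
    uv=np.array(uv,float).reshape(-1,1,2)
    n=cv2.undistortPoints(uv,p["intrinsics"],p["D"])[:,0]
    d=np.c_[n,np.ones(len(n))]@p["R"]; c=-p["R"].T@p["t"]
    return c+d*((z-c[2])/d[:,2])[:,None]
def pj(p,X):
    return cv2.projectPoints(np.array(X,float).reshape(-1,1,3),cv2.Rodrigues(p["R"])[0],p["t"],p["intrinsics"],p["D"])[0][:,0]
E
python3 - <<'E'
from h import *
from rig import imaging
p=imaging.camera_params("top")
f=lambda q:[(230+x/3.3-.35,170+y/3.3-.35) for x,y in q]
c=bp(p,f([(98,358),(223,344),(237,444),(112,464)]),.037); print(c,c.mean(0))
h=bp(p,f([(130,405),(202,391)]),.065); print(h,h.mean(0))
b=bp(p,f([(511,240),(664,274),(637,408),(484,373)]),.043); print("block",b,b.mean(0))
r=bp(p,f([(525,247),(655,280),(632,377),(505,355)]),.091); print("rim",r,r.mean(0))
print("jar",bp(p,f([(720,426)]),.086),"yel",bp(p,f([(252,272)]),.1),"ink",bp(p,f([(598,75)]),.08),"edge",bp(p,f([(300,490)]),0))
E
```

```text
[[0.4946 0.1819 0.037 ]
 [0.5079 0.0691 0.037 ]
 [0.4176 0.0556 0.037 ]
 [0.3992 0.1673 0.037 ]] [0.4549 0.1185 0.037 ]
[[0.4492 0.1497 0.065 ]
 [0.462  0.0861 0.065 ]] [0.4556 0.1179 0.065 ]
block [[ 0.6034 -0.1919  0.043 ]
 [ 0.5726 -0.3305  0.043 ]
 [ 0.4505 -0.3029  0.043 ]
 [ 0.4817 -0.1658  0.043 ]] [ 0.5271 -0.2478  0.043 ]
rim [[ 0.5881 -0.1993  0.091 ]
 [ 0.5589 -0.3139  0.091 ]
 [ 0.4727 -0.2913  0.091 ]
 [ 0.4917 -0.1802  0.091 ]] [ 0.5278 -0.2462  0.091 ]
jar [[ 0.4303 -0.3684  0.086 ]] yel [[0.5631 0.0418 0.1   ]] ink [[ 0.7488 -0.2694  0.08  ]] edge [[ 0.3793 -0.0009  0.    ]]
```

```bash
python3 - <<'E'
from h import *
from rig import imaging, telemetry
p=imaging.camera_params("wrist"); s=telemetry.get_state()
c=-p["R"].T@p["t"]
from scipy.spatial.transform import Rotation as Ro
q=s["ee_rot"]; R=Ro.from_quat([q[1],q[2],q[3],q[0]]).as_matrix()
print(R); print("cam in tool",R.T@(c-s["position"]), "camaxes in tool", R.T@p["R"].T)
E
```

```text
[[ 0.8939  0.4482  0.0001]
 [ 0.4482 -0.8939 -0.0001]
 [ 0.      0.0002 -1.    ]]
cam in tool [ 0.0652 -0.0012 -0.1428] camaxes in tool [[-0.0006 -0.966  -0.2587]
 [ 1.     -0.0005 -0.0003]
 [ 0.0002 -0.2587  0.966 ]]
```

View pics/wrist0.png

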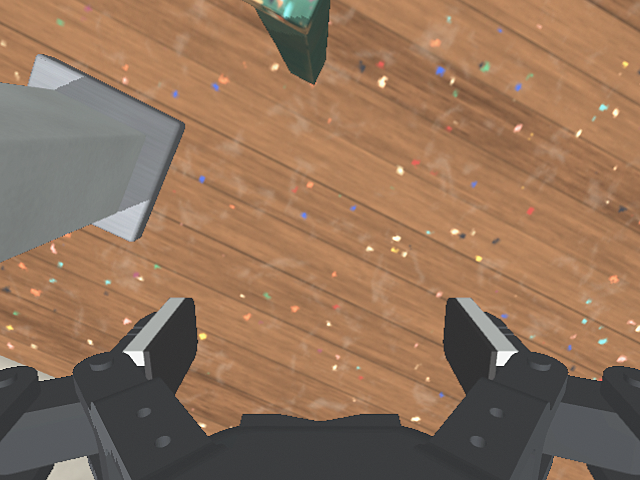

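>>> {"name": "arm_command", "arguments": {"steps": [[[0,0,0.107],[16.4,52.6,0],0],[[0,0,0.107],[16.4,52.6,0],0],[[0,0,0.107],[16.4,52.6,0],0],[[0,0,0.107],[16.4,52.6,0],0],[[0,0,0.107],[16.4,52.6,0],0],[[0,0,0.107],[16.4,52.6,0],0],[[0,0,0.107],[16.4,52.6,0],0],[[0,0,0.107],[16.4,52.6,0],0],[[0,0,0.107],[16.4,52.6,-15],0],[[0,0,0.107],[16.4,52.6,-15],0],[[0,0,0.107],[16.4,52.6,-20],0],[[0,0,0.107],[16.4,52.6,-20],0],[[0,0,0],[0,0,0],0]]}}

```text
clock: 2.68
position: [0.4543, 0.1203, 0.1599]
ee_rot: [-0.001, 0.639, 0.769, -0.0]
contact_force: [-0.1, -1.0, -0.8]
width: 0.0855
```

```bash
python3 - <<'E'
from h import *
from rig import imaging, telemetry, finder
s=telemetry.get_state(); p=imaging.camera_params("wrist"); im=imaging.get_image("wrist")
print(s["clock"],s["position"],s["ee_rot"],s["qd"]); cv2.imwrite("pics/w1.png",im)
np.savez("w1.npz",**p)
r=finder.cut_out("wrist","handle")
for d in r[:2]:
    print(d["score"],d["extent"])
    m=d["pixels"].astype(np.uint8); print(cv2.minAreaRect(cv2.findNonZero(m)), m.sum())
r=finder.cut_out("wrist","cover")
for d in r[:2]: print(d["score"],d["extent"],cv2.minAreaRect(cv2.findNonZero(d["pixels"].astype(np.uint8))))
E
```

```text
2.675 [0.4543 0.1203 0.1599] [-0.0012  0.6393  0.7689 -0.0005] [-0.0654 -0.0371  0.0055 -0.046   0.0325 -0.0022]
0.89 [249.1, 137.0, 147.7, 179.8]
((324.5, 226.5), (177.0, 147.0), 90.0) 23991
0.7 [249.7, 141.1, 149.2, 177.3] ((319.54644775390625, 226.6895751953125), (147.6610107421875, 176.93280029296875), 3.8785247802734375)
```

View pics/w1.png

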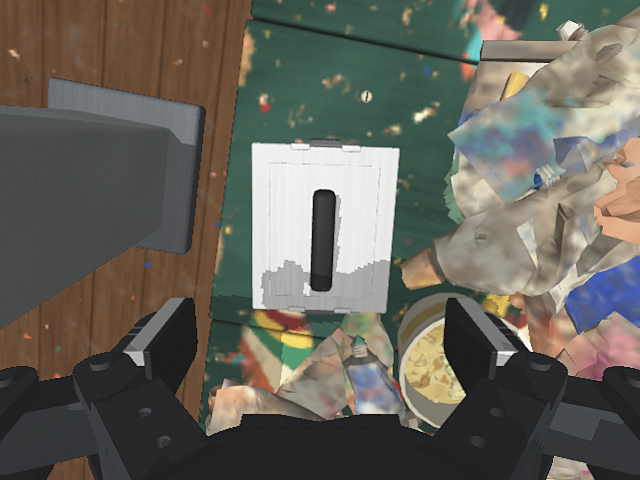

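```bash
python3 - <<'E'
import cv2
im=cv2.imread("pics/w1.png")
cv2.imwrite("pics/w1c.png",cv2.resize(im[130:325,235:415],None,fx=3,fy=3,interpolation=cv2.INTER_CUBIC))
E
```

```text
(no output)
```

View pics/w1c.png

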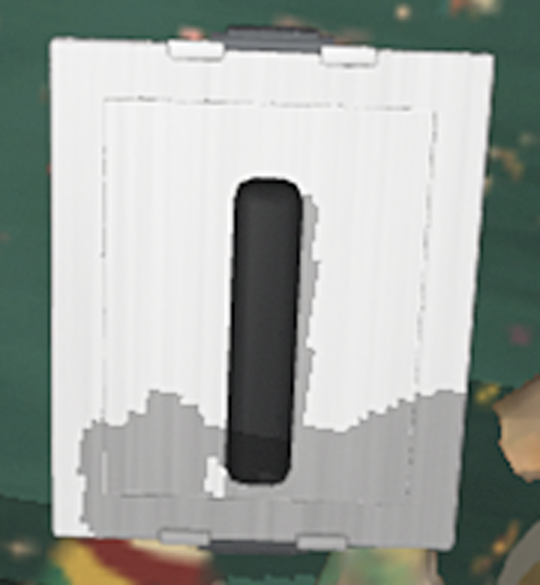

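```bash
cat >> h.py <<'E'
from scipy.optimize import least_squares
def fit(p,uv,w,l,z0,fixz=True):
    # corners (order must match): tool-frame-agnostic; returns x,y,yaw(,z) of rectangle w(x) by l(y)
    base=np.array([[-w/2,l/2],[w/2,l/2],[w/2,-l/2],[-w/2,-l/2]])
    uv=np.array(uv,float)
    c0=bp(p,uv,z0).mean(0)
    def X(v):
        a=v[2]; R=np.array([[np.cos(a),-np.sin(a)],[np.sin(a),np.cos(a)]])
        return np.c_[base@R.T+v[:2],np.full(4,z0 if fixz else v[3])]
    f=lambda v:(pj(p,X(v))-uv).ravel()
    v0=[c0[0],c0[1],0.]+([] if fixz else [z0])
    r=least_squares(f,v0); return r.x,f(r.x).reshape(-1,2)
E
python3 - <<'E'
from h import *
p=dict(np.load("w1.npz"))
g=lambda q:[(235+(x+.5)/3-.5,130+(y+.5)/3-.5) for x,y in q]
uv=g([(50,39),(493,56),(455,549),(55,537)])
print(fit(p,uv,.094,.114,.037)); print(fit(p,uv,.094,.114,.037,False))
h=bp(p,g([(268,178),(258,485)]),.065);print(h,h.mean(0))
q=[0.6393,.7689]; print("tool y ang", np.degrees(2*np.arctan2(q[1],q[0]))-90)
E
```

```text
(array([0.4555, 0.1183, 0.1504]), array([[-0.4988, -0.0514],
       [ 0.7982, -0.7497],
       [ 0.0972,  0.6188],
       [-0.4306,  0.4704]]))
(array([0.4555, 0.118 , 0.1504, 0.0353]), array([[-0.0344,  0.395 ],
       [ 0.3009, -0.336 ],
       [-0.2729,  0.0298],
       [-0.0236, -0.096 ]]))
[[0.4502 0.1512 0.065 ]
 [0.4599 0.0882 0.065 ]] [0.4551 0.1197 0.065 ]
tool y ang 10.516509405265566
```

>>> {"name": "arm_command", "arguments": {"steps": [[[0,0,-0.033],[1.1,0.5,-35],0],[[0,0,0],[0,0,-40],0],[[0,0,0],[0,0,-30],0],[[0,0,0],[0,0,-12],0],[[0,0,0],[0,0,0],0],[[0,0,0],[0,0,0],0]]}}

```text
clock: 3.58
position: [0.4569, 0.1174, 0.0456]
ee_rot: [0.001, 0.654, 0.756, 0.001]
contact_force: [0.0, -1.0, -0.1]
width: 0.0854
```

>>> {"name": "arm_command", "arguments": {"steps": [[[0,0,0.005],[-1.2,0.8,-3.5],100],[[0,0,0],[0,0,0],255],[[0,0,0],[0,0,0],255],[[0,0,0],[0,0,0],255],[[0,0,0],[0,0,0],255],[[0,0,0],[0,0,0],255]], "newtons": 80}}

```text
clock: 4.32
position: [0.4546, 0.1186, 0.0411]
ee_rot: [0.0, 0.652, 0.758, 0.0]
contact_force: [-0.4, 0.1, 3.1]
width: 0.0124
```

>>> {"name": "arm_command", "arguments": {"steps": [[[0,0,0],[0,0,10],255],[[0,0,0],[0,0,25],255],[[0,0,0],[0,0,25],255],[[0,0,-0.0375],[4.9,-47.3,30],255],[[0,0,-0.0375],[4.9,-47.3,30],255],[[0,0,-0.0375],[4.9,-47.3,30],255],[[0,0,-0.0375],[4.9,-47.3,30],255],[[0,0,-0.0375],[4.9,-47.3,30],255],[[0,0,-0.0375],[4.9,-47.3,30],255],[[0,0,-0.0375],[4.9,-47.3,30],255],[[0,0,-0.0375],[4.9,-47.3,30],255],[[0,0,-0.0375],[4.9,-47.3,30],255],[[0,0,-0.0375],[4.9,-47.3,30],255],[[0,0,0],[0,0,0],255],[[0,0,0],[0,0,0],255],[[0,0,0],[0,0,0],255]]}}

```text
clock: 6.32
position: [0.5031, -0.3531, 0.4001]
ee_rot: [-0.001, 0.782, 0.624, -0.0]
contact_force: [1.0, -0.9, -2.1]
width: 0.0127
```

```bash
python3 - <<'E'
from h import *
from rig import imaging, telemetry, finder
for n in ["wrist","top"]:
    s=telemetry.get_state(); p=imaging.camera_params(n); im=imaging.get_image(n)
    print(s["clock"],s["position"],s["ee_rot"],s["qd"],s["contact_force"],s["width"]); cv2.imwrite(f"pics/{n}2.png",im)
    np.savez(f"{n}2.npz",**p)
E
```

```text
6.325 [ 0.5031 -0.3531  0.4001] [-0.0011  0.7817  0.6237 -0.    ] [ 0.0038 -0.0049 -0.0014 -0.0015 -0.0026  0.0001] [ 0.9847 -0.9255 -2.1336] 0.012707216124131865
6.375 [ 0.5031 -0.3531  0.4003] [-0.0008  0.7816  0.6238 -0.    ] [ 0.0016 -0.0033 -0.0074 -0.0032 -0.0033 -0.0007] [-1.0185 -0.2412 -1.9734] 0.012375793579440755
```

View pics/wrist2.png

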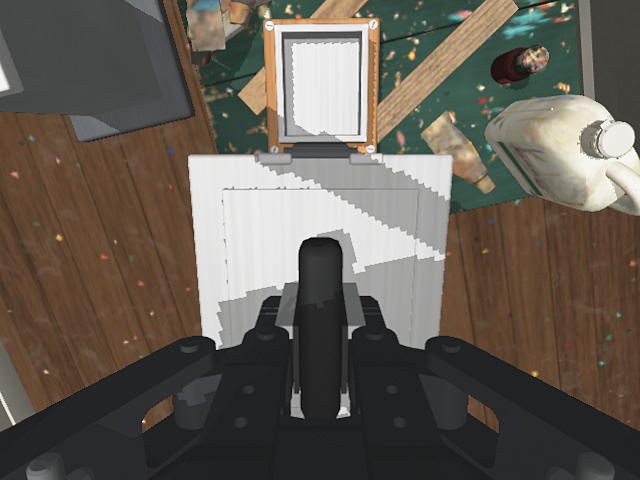

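View pics/top2.png

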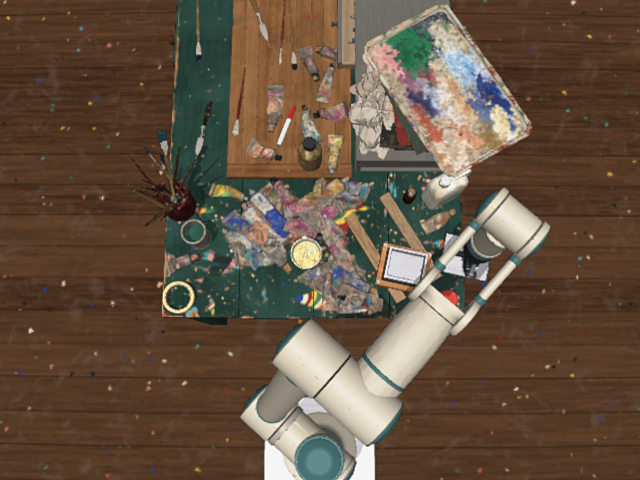

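```bash
python3 - <<'E'
import cv2
im=cv2.imread("pics/wrist2.png")
cv2.imwrite("pics/w2c.png",cv2.resize(im[10:165,250:390],None,fx=3.8,fy=3.8,interpolation=cv2.INTER_CUBIC))
cv2.imwrite("pics/w2d.png",cv2.resize(im[140:260,180:460],None,fx=2.8,fy=2.8,interpolation=cv2.INTER_CUBIC))
im=cv2.imread("pics/top2.png")
cv2.imwrite("pics/t2c.png",cv2.resize(im[230:310,360:450],None,fx=7,fy=7,interpolation=cv2.INTER_CUBIC))
E
```

```text
(no output)
```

View pics/w2c.png

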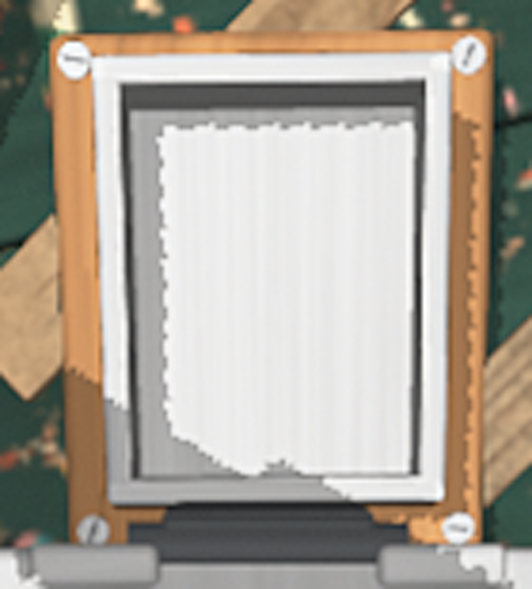

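View pics/w2d.png

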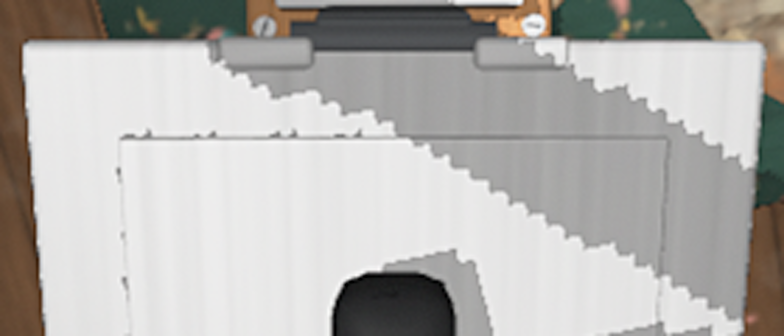

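View pics/t2c.png

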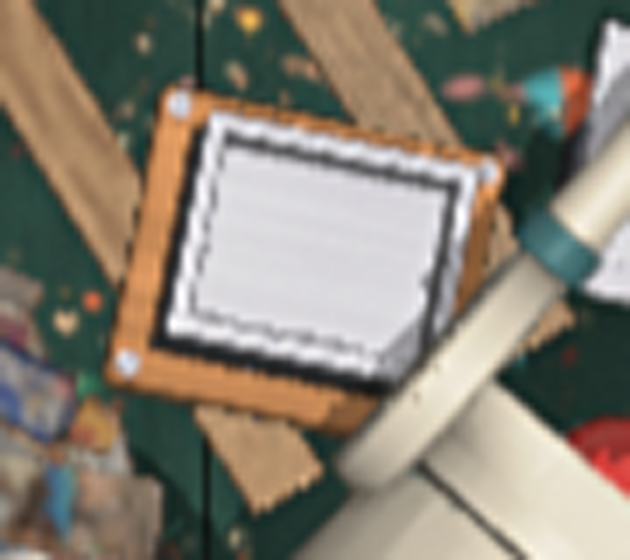

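```bash
python3 - <<'E'
from h import *
p=dict(np.load("wrist2.npz")); t=dict(np.load("top2.npz"))
G=lambda q,x0,y0,s:[(x0+(x+.5)/s-.5,y0+(y+.5)/s-.5) for x,y in q]
o=G([(93,58),(450,54),(443,500),(109,503)],250,10,3.8)
i=G([(122,84),(422,80),(416,475),(132,480)],250,10,3.8)
for z in (.083,.091,.099): print(z,fit(p,o,.094,.114,z)[0])
print("free",fit(p,o,.094,.114,.091,False)); print("inner",fit(p,i,.08,.1,.091,False))
ot=G([(207,108),(478,178),None or (400,392),(160,335)],360,230,7)
# top view: image right=-y, up=+x ; order (-x,+y),(+x,+y),(+x,-y),(-x,-y)
tl,tr,br,bl=ot
print("top free",fit(t,[bl,tl,tr,br],.094,.114,.091,False), fit(t,[bl,tl,tr,br],.094,.114,.091))
# cover in hand
q=np.array([-0.0011,0.7817,0.6237]); a=2*np.arctan2(.6237,.7817)-np.pi/2; print("tool yaw",a)
T=np.array([.5031,-.3531])
f=G([(23,42),(763,42)],180,140,2.8)
for z in (.393,.396,.399):
    X=bp(p,f,z); d=X[:,:2]-T; R=np.array([[np.cos(a),np.sin(a)],[-np.sin(a),np.cos(a)]])
    loc=d@R.T; print(z,loc*1000,"width",np.linalg.norm(X[1]-X[0]), "yaw",np.arctan2(*(X[1]-X[0])[[1,0]]))
E
```

```text
0.083 [ 0.5274 -0.2477 -0.2137]
0.091 [ 0.5272 -0.2486 -0.2137]
0.099 [ 0.527  -0.2495 -0.2137]
free (array([ 0.5272, -0.2486, -0.2137,  0.0909]), array([[-0.0465,  0.0841],
       [ 0.1648, -0.0254],
       [-0.1013, -0.1184],
       [-0.0258,  0.0556]]))
inner (array([ 0.527 , -0.2486, -0.2149,  0.0933]), array([[-0.7861,  0.281 ],
       [ 0.4879,  0.4541],
       [ 0.5094, -0.1043],
       [-0.1929, -0.6783]]))
top free (array([ 0.5304, -0.2469, -0.264 ,  0.06  ]), array([[-1.004 , -1.5745],
       [ 0.1197,  0.5628],
       [-1.3808,  0.5748],
       [ 2.2528,  0.4471]])) (array([ 0.5257, -0.2428, -0.264 ]), array([[-1.3988, -1.4023],
       [-0.1371,  0.2076],
       [-0.991 ,  0.3909],
       [ 2.5163,  0.796 ]]))
tool yaw -0.2239068541828091
0.393 [[-48.2001  56.1251]
 [ 46.41    56.0884]] width 0.09461014233729301 yaw -0.2242941832336386
0.396 [[-47.2484  56.32  ]
 [ 45.4702  56.2841]] width 0.09271854594972416 yaw -0.22429418323363892
0.399 [[-46.2966  56.5149]
 [ 44.5303  56.4797]] width 0.09082694956215535 yaw -0.22429418323363853
```

>>> {"name": "arm_command", "arguments": {"steps": [[[0,0,0.0106],[6.2,26.3,-30],255],[[0,0,0],[6.2,26.3,-50],255],[[0,0,0],[6.2,26.2,-50],255],[[0,0,0],[6.3,26.2,-50],255],[[0,0,0],[0,0,-45],255],[[0,0,0],[0,0,-15],255],[[0,0,0],[0,0,0],255],[[0,0,0],[0,0,0],255],[[0,0,0],[0,0,0],255]]}}

```text
clock: 7.55
position: [0.5293, -0.2505, 0.1628]
ee_rot: [0.002, 0.779, 0.627, 0.001]
contact_force: [0.2, -0.4, -1.9]
width: 0.0124
```

```bash
python3 - <<'E'
from h import *
from rig import imaging, telemetry, finder
for n in ["wrist","scene","top"]:
    s=telemetry.get_state(); p=imaging.camera_params(n); im=imaging.get_image(n)
    print(s["clock"],s["position"],s["ee_rot"],s["contact_force"],s["moment"]); cv2.imwrite(f"pics/{n}3.png",im)
    np.savez(f"{n}3.npz",**p)
    if n=="scene": cv2.imwrite("pics/s3c.png",cv2.resize(im[200:400,260:460],None,fx=3,fy=3,interpolation=cv2.INTER_CUBIC))
E
```

```text
7.55 [ 0.5293 -0.2505  0.1628] [0.0018 0.7788 0.6272 0.0006] [ 0.169  -0.3797 -1.8925] [-0.048   0.0339  0.0063]
7.6 [ 0.5291 -0.2503  0.1625] [0.0015 0.7788 0.6272 0.0005] [ 0.0334  0.4159 -0.9564] [ 0.0071 -0.0029 -0.0155]
7.65 [ 0.5289 -0.2501  0.1621] [0.0012 0.7788 0.6272 0.0004] [ 0.0649  0.3663 -1.8733] [ 0.0262 -0.0237  0.0403]
```

View pics/wrist3.png

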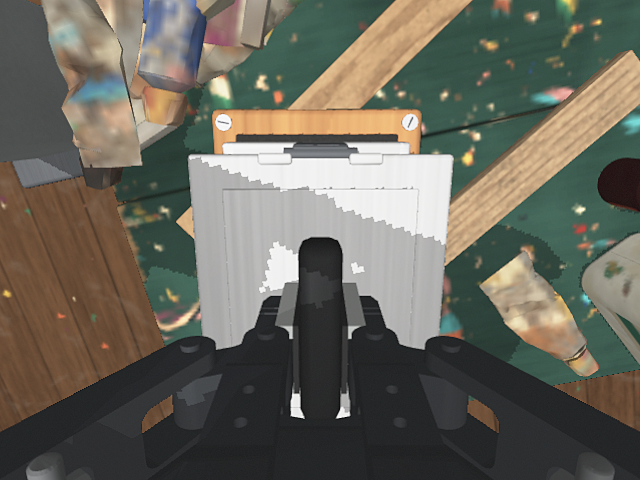

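View pics/s3c.png

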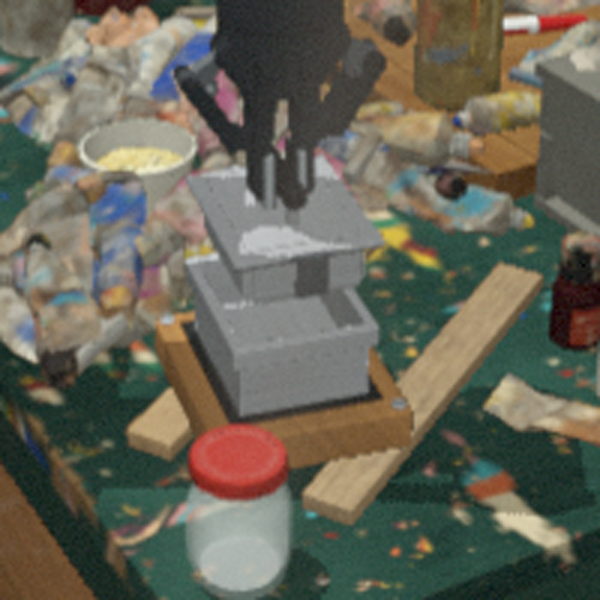

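```bash
python3 - <<'E'
import cv2
im=cv2.imread("pics/wrist3.png")
cv2.imwrite("pics/w3c.png",cv2.resize(im[100:180,180:460],None,fx=2.8,fy=2.8,interpolation=cv2.INTER_CUBIC))
E
```

```text
(no output)
```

View pics/w3c.png

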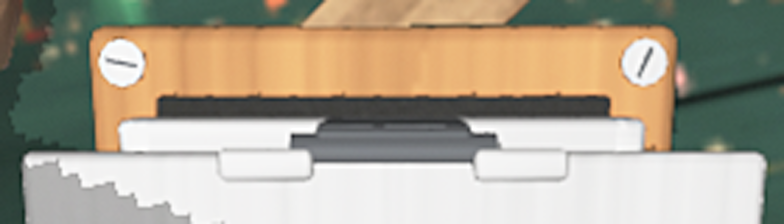

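```bash
python3 - <<'E'
from h import *
from rig import telemetry
p=dict(np.load("wrist3.npz"))
G=lambda q,x0,y0,s:[(x0+(x+.5)/s-.5,y0+(y+.5)/s-.5) for x,y in q]
a=2*np.arctan2(.6272,.7788)-np.pi/2; R=np.array([[np.cos(a),np.sin(a)],[-np.sin(a),np.cos(a)]])
T=np.array([.5293,-.2505]); print("yaw",a)
def show(n,q,z):
    X=bp(p,G(q,180,100,2.8),z); l=(X[:,:2]-T)@R.T
    print(n,z,"world mid",X.mean(0),"loc",(l*1e3).round(1).tolist(),"mid",(l.mean(0)*1e3).round(2),"w",np.linalg.norm(X[1]-X[0]),"yaw",np.arctan2(*(X[1]-X[0])[[1,0]]))
for z in (.087,.091,.095): show("rim",[(119,119),(644,119)],z)
show("block",[(90,27),(677,27)],.043)
show("cover",[(22,151),(766,151)],.1628-.0041)
for t in [(.527,-.2486)]: print("tank pred local mid far edge",((np.array(t)-T)@R.T*1e3)+[0,57])
print(telemetry.get_state()["position"],telemetry.get_state()["ee_rot"])
E
```

```text
yaw -0.21481730770945595
rim 0.087 world mid [ 0.5391 -0.1934  0.087 ] loc [[-51.1, 57.9], [45.9, 57.8]] mid [-2.57 57.86] w 0.0970284282523075 yaw -0.21554417612593785
rim 0.091 world mid [ 0.5392 -0.1933  0.091 ] loc [[-50.2, 58.1], [45.1, 58.0]] mid [-2.55 58.02] w 0.09525234541049299 yaw -0.21554417612593776
rim 0.095 world mid [ 0.5392 -0.1931  0.095 ] loc [[-49.3, 58.2], [44.2, 58.1]] mid [-2.52 58.17] w 0.09347626256867836 yaw -0.21554417612593765
block 0.043 world mid [ 0.5432 -0.1761  0.043 ] loc [[-66.2, 75.7], [61.5, 75.7]] mid [-2.33 75.69] w 0.1277230128522487 yaw -0.21529783713162734
cover 0.1587 world mid [ 0.5408 -0.195   0.1587] loc [[-47.1, 56.8], [46.0, 56.7]] mid [-0.56 56.72] w 0.09303166396330048 yaw -0.2156524922059904
tank pred local mid far edge [-2.6522 58.366 ]
[ 0.5287 -0.25    0.1618] [0.0009 0.7788 0.6273 0.0003]
```

>>> {"name": "arm_command", "arguments": {"steps": [[[0,0,0],[-0.3,-0.5,-8],255],[[0,0,0],[0,0,-8],255],[[0,0,0],[0,0,-3],255],[[0,0,0],[0,0,0],255],[[0,0,0],[0,0,0],255],[[0,0,0],[0,0,0],255],[[0,0,0],[0,0,0],255],[[0,0,0],[0,0,0],255],[[0,0,0],[0,0,0],255]], "newtons": 110}}

```text
clock: 8.82
position: [0.5281, -0.25, 0.1419]
ee_rot: [0.0, 0.779, 0.627, 0.0]
contact_force: [-0.6, 0.1, -1.7]
width: 0.0121
```

>>> {"name": "arm_command", "arguments": {"steps": [[[0,0,0],[-0.4,1.2,-3],255],[[0,0,0],[0,0,-3],255],[[0,0,0],[0,0,0],255],[[0,0,0],[0,0,0],255],[[0,0,0],[0,0,0],255]]}}

```text
clock: 9.45
position: [0.5277, -0.2489, 0.1359]
ee_rot: [0.0, 0.779, 0.627, 0.0]
contact_force: [-0.0, 0.4, -1.6]
width: 0.0115
```

>>> {"name": "arm_command", "arguments": {"steps": [[[0,0,0],[0,0,-2],255],[[0,0,0],[0,0,-2],255],[[0,0,0],[0,0,-2],255],[[0,0,0],[0,0,0],255],[[0,0,0],[0,0,0],255]]}}

```text
clock: 10.07
position: [0.5276, -0.2489, 0.1298]
ee_rot: [0.0, 0.779, 0.627, 0.0]
contact_force: [-0.3, -0.7, -2.6]
width: 0.0118
```

>>> {"name": "arm_command", "arguments": {"steps": [[[0,0,0],[0,0,-2],255],[[0,0,0],[0,0,-2],255],[[0,0,0],[0,0,0],255],[[0,0,0],[0,0,0],255]]}}

```text
clock: 10.58
position: [0.5277, -0.2488, 0.1259]
ee_rot: [0.0, 0.779, 0.627, 0.0]
contact_force: [0.4, 1.4, -0.7]
width: 0.0119
```

>>> {"name": "arm_command", "arguments": {"steps": [[[0,0,0],[0,0,-2],255],[[0,0,0],[0,0,-1],255],[[0,0,0],[0,0,0],255],[[0,0,0],[0,0,0],255]]}}

```text
clock: 11.08
position: [0.5281, -0.2491, 0.1232]
ee_rot: [0.001, 0.779, 0.627, 0.0]
contact_force: [0.1, -0.5, 3.6]
width: 0.0118
```

>>> {"name": "arm_command", "arguments": {"steps": [[[0,0,0],[0,0,-1],255],[[0,0,0],[0,0,-1],255],[[0,0,0],[0,0,0],255],[[0,0,0],[0,0,0],255]]}}

```text
clock: 11.58
position: [0.528, -0.2491, 0.1213]
ee_rot: [0.001, 0.779, 0.627, 0.0]
contact_force: [0.6, 1.0, 5.5]
width: 0.0117
```

```bash
python3 - <<'E'
from h import *
from rig import imaging, telemetry
im=imaging.get_image("scene"); s=telemetry.get_state(); print(s["contact_force"],s["moment"],s["position"])
cv2.imwrite("pics/s4c.png",cv2.resize(im[220:380,280:440],None,fx=3.7,fy=3.7,interpolation=cv2.INTER_CUBIC))
E
```

```text
[-0.4017  1.0244  4.959 ] [ 0.1173 -0.0311  0.0316] [ 0.528  -0.249   0.1213]
```

View pics/s4c.png

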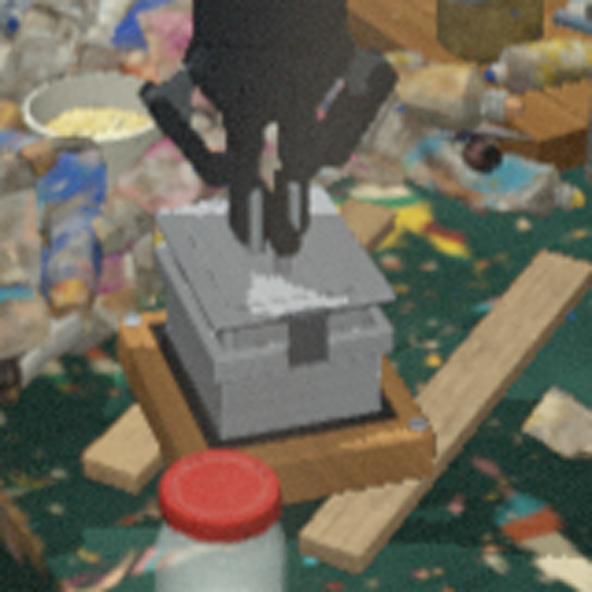

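>>> {"name": "arm_command", "arguments": {"steps": [[[0,0,0],[0,0,-1],255],[[0,0,0],[0,0,-1],255],[[0,0,0],[0,0,-1],255],[[0,0,0],[0,0,0],255]]}}

```text
clock: 12.12
position: [0.527, -0.2485, 0.1169]
ee_rot: [-0.001, 0.779, 0.627, -0.0]
contact_force: [0.7, -0.0, -2.6]
width: 0.0117
```

>>> {"name": "arm_command", "arguments": {"steps": [[[0,0,0],[0,0,-2],255],[[0,0,0],[0,0,-2],255],[[0,0,0],[0,0,-2],255],[[0,0,0],[0,0,-2],255],[[0,0,0],[0,0,0],255]]}}

```text
clock: 12.75
position: [0.5277, -0.2488, 0.1094]
ee_rot: [-0.0, 0.779, 0.627, 0.0]
contact_force: [1.0, 0.3, -3.0]
width: 0.012
```

>>> {"name": "arm_command", "arguments": {"steps": [[[0,0,0],[0,0,-1],255],[[0,0,0],[0,0,-1],255],[[0,0,0],[0,0,-1],255],[[0,0,0],[0,0,-1],255],[[0,0,0],[0,0,0],255]]}}

```text
clock: 13.38
position: [0.5273, -0.249, 0.1055]
ee_rot: [-0.0, 0.779, 0.628, -0.0]
contact_force: [0.2, -0.4, -1.3]
width: 0.0119
```

>>> {"name": "arm_command", "arguments": {"steps": [[[0,0,0],[0,0,-1],255],[[0,0,0],[0,0,-1],255],[[0,0,0],[0,0,0],255]]}}

```text
clock: 13.75
position: [0.5277, -0.2491, 0.1043]
ee_rot: [0.0, 0.779, 0.627, -0.0]
contact_force: [-0.1, -0.4, 1.8]
width: 0.012
```

>>> {"name": "arm_command", "arguments": {"steps": [[[0,0,0],[0,0,-0.8],255],[[0,0,0],[0,0,0],255],[[0,0,0],[0,0,0],255]]}}

```text
clock: 14.12
position: [0.5277, -0.2491, 0.1043]
ee_rot: [0.001, 0.779, 0.627, -0.0]
contact_force: [-2.4, 0.6, 6.4]
width: 0.012
```

>>> {"name": "arm_command", "arguments": {"steps": [[[0,0,0],[0,0,-0.8],255],[[0,0,0],[0,0,-0.8],255],[[0,0,0],[0,0,0],255],[[0,0,0],[0,0,0],255]]}}

```text
clock: 14.62
position: [0.5277, -0.2492, 0.1042]
ee_rot: [0.001, 0.779, 0.627, 0.0]
contact_force: [-5.2, 1.8, 15.2]
width: 0.0115
```

```bash
python3 - <<'E'
from h import *
from rig import imaging, telemetry
im=imaging.get_image("scene"); s=telemetry.get_state(); print(s["contact_force"],s["moment"],s["position"])
cv2.imwrite("pics/s5c.png",cv2.resize(im[220:380,280:440],None,fx=3.7,fy=3.7,interpolation=cv2.INTER_CUBIC))
E
```

```text
[-3.7251  1.6165 15.3918] [ 0.3806  0.7982 -0.0338] [ 0.5277 -0.2491  0.1042]
```

View pics/s5c.png

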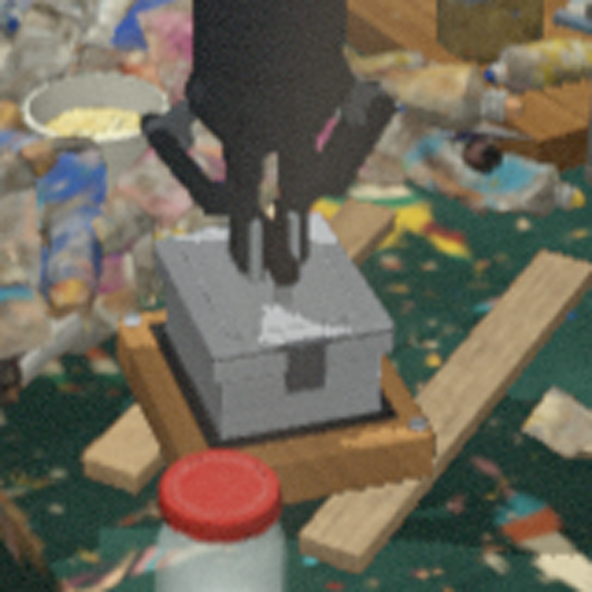

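>>> {"name": "arm_command", "arguments": {"steps": [[[0,0,0],[0,0,-0.8],255],[[0,0,0],[0,0,0],255],[[0,0,0],[0,0,0],255]]}}

```text
clock: 15.05
position: [0.5277, -0.2492, 0.1042]
ee_rot: [0.001, 0.779, 0.627, 0.0]
contact_force: [-5.5, 1.9, 17.4]
width: 0.0115
```

>>> {"name": "arm_command", "arguments": {"steps": [[[0,0,0],[0,0,1],255],[[0,0,0],[0,0,1],255],[[0,0,0],[0,0,1.2],255],[[0,0,0],[0,0,0.8],255],[[0,0,0],[0,0,0],255],[[0,0,0],[0,0,0],255]]}}

```text
clock: 15.8
position: [0.5277, -0.2488, 0.1043]
ee_rot: [-0.0, 0.779, 0.627, 0.0]
contact_force: [0.8, -0.1, -1.3]
width: 0.0119
```

>>> {"name": "arm_command", "arguments": {"steps": [[[0,0,0],[0,0,0.8],255],[[0,0,0],[0,0,0.4],255],[[0,0,0],[0,0,0],255],[[0,0,0],[0,0,0],255]]}}

```text
clock: 16.3
position: [0.5276, -0.2488, 0.1058]
ee_rot: [-0.0, 0.779, 0.627, 0.0]
contact_force: [-0.1, -0.4, -1.9]
width: 0.012
```

>>> {"name": "arm_command", "arguments": {"steps": [[[0,0,0],[0,0,1],255],[[0,0,0],[0,0,0.5],255],[[0,0,0],[0,0,0],255],[[0,0,0],[0,0,0],255]]}}

```text
clock: 16.8
position: [0.5271, -0.2484, 0.106]
ee_rot: [-0.001, 0.779, 0.627, -0.0]
contact_force: [2.1, -0.7, -17.6]
width: 0.0118
```

>>> {"name": "arm_command", "arguments": {"steps": [[[0,0,0],[0,0,-1.3],255],[[0,0,0],[0,0,-1.4],255],[[0,0,0],[0,0,-1],255],[[0,0,0],[0,0,-1],255],[[0,0,0],[0,0,-1],255],[[0,0,0],[0,0,0],255],[[0,0,0],[0,0,0],255]]}}

```text
clock: 17.68
position: [0.5287, -0.2495, 0.1042]
ee_rot: [0.002, 0.779, 0.627, 0.001]
contact_force: [-1.4, 0.2, 7.6]
width: 0.012
```

>>> {"name": "arm_command", "arguments": {"steps": [[[0,0,0],[0,0,-1],255],[[0,0,0],[0,0,-0.6],255],[[0,0,0],[0,0,0],255],[[0,0,0],[0,0,0],255]]}}

```text
clock: 18.18
position: [0.5287, -0.2495, 0.1042]
ee_rot: [0.002, 0.779, 0.627, 0.001]
contact_force: [-3.5, 1.7, 16.1]
width: 0.0121
```

Unload, open slowly, retreat upward.

>>> {"name": "arm_command", "arguments": {"steps": [[[0,0,0],[0,0,1.2],255],[[0,0,0],[0,0,1],255],[[0,0,0],[0,0,0],255],[[0,0,0],[0,0,0],180],[[0,0,0],[0,0,0],120],[[0,0,0],[0,0,0],100],[[0,0,0],[0,0,0],100],[[0,0,0],[0,0,0],100]]}}

```text
clock: 19.18
position: [0.5276, -0.2488, 0.1021]
ee_rot: [-0.0, 0.779, 0.627, -0.0]
contact_force: [-0.4, -0.7, -0.6]
width: 0.0514
```

>>> {"name": "arm_command", "arguments": {"steps": [[[0,0,0],[0,0,10],100],[[0,0,0],[0,0,30],100],[[0,0,0],[0,0,40],60],[[0,0,0],[0,0,40],0],[[0,0,0],[-15,-30,40],0],[[0,0,0],[-15,-30,30],0],[[0,0,0],[0,0,0],0],[[0,0,0],[0,0,0],0],[[0,0,0],[0,0,0],0]]}}

```text
clock: 20.3
position: [0.4975, -0.3076, 0.291]
ee_rot: [-0.001, 0.778, 0.628, -0.0]
contact_force: [0.1, -0.0, -0.4]
width: 0.0853
```

```bash
python3 - <<'E'
from h import *
from rig import imaging, telemetry
s=telemetry.get_state();print(s["position"],s["contact_force"])
im=imaging.get_image("scene"); cv2.imwrite("pics/s6.png",im)
cv2.imwrite("pics/s6c.png",cv2.resize(im[220:410,280:480],None,fx=3.1,fy=3.1,interpolation=cv2.INTER_CUBIC))
p=imaging.camera_params("wrist");np.savez("w6.npz",**p); im=imaging.get_image("wrist"); cv2.imwrite("pics/w6.png",im)
im=imaging.get_image("top"); cv2.imwrite("pics/t6.png",im)
E
```

```text
[ 0.4975 -0.3076  0.291 ] [ 0.1454 -0.033  -0.4454]
```

View pics/s6c.png

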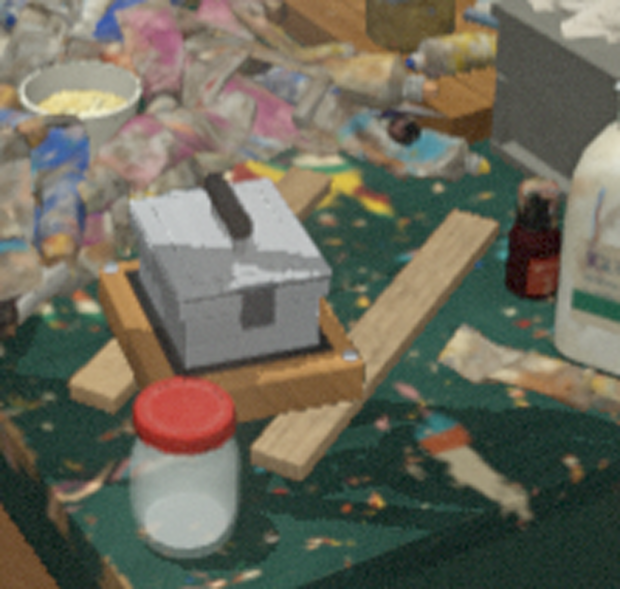

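View pics/w6.png

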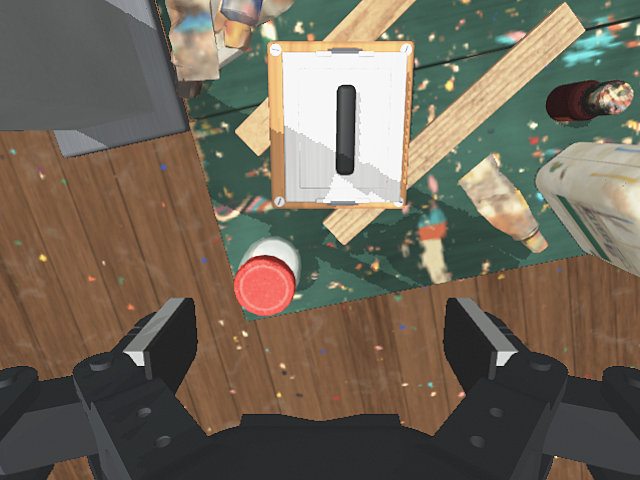

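View pics/t6.png

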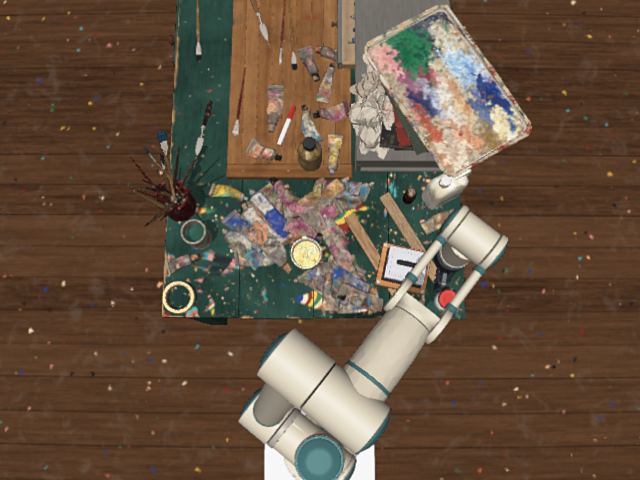

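```bash
python3 - <<'E'
from rig import manip, telemetry
print(telemetry.get_state()["clock"]); print(manip.sign_off())
E
```

```text
20.45
the job is handed in; nothing more can be done
None
```

The cover is on the tank, pressed down flush with the clips latched, and released. I handed the job in at about 20.5 s of the 51 s allowed.

- **Placing:** I gripped the cover by its handle, lined it up over the tank with the wrist camera, and lowered it in small steps. The clips met the rim at a tool height of about 123 mm. I read up to about 5.5 N before they slid over the rim.
- **Seating:** The deck stopped hard at a tool height of 104 mm. It did not move further as I pressed up to about 17 N, well under the 30 N limit.
- **Latch check:** A gentle upward tug moved freely for about 1.7 mm, then held against about 17 N, so the cover is caught under the rim. I re-seated it with about 16 N before letting go.
- **Final pictures:** The cover lies flush with both clip arms down over the short sides. The jar and ink bottle stand upright, and the tin looks unmoved. The gripper is open, clear of everything, and reading almost no force.

No check failed or disagreed. However, I did not measure the two clips one by one. That both are latched follows from the hard stop at the seat, the tug and the pictures.

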